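Fill the packing trays of a medicine order

TASK

Pack the medicine order: put the long carton, the square carton, the bottle and the jar each into the black tray on the bench that matches its shape and size, standing upright and flat on the tray's floor inside the rim. Leave the glass beaker standing where it is.

Things in the scene. Friction and masses are not known exactly. Their poses are not given: they have to be found in the camera images.
- long_carton: Loose white cardboard medicine carton, long and narrow, 90 (x) x 36 (y) x 50 mm high, standing flat on the bench, about 80 g, grey lines printed on it. Origin: centre of its underside, z up.
- square_carton: Loose white cardboard medicine carton with a square footprint, 54 (x) x 54 (y) x 48 mm high, standing flat on the bench, about 100 g, grey lines printed on it. Origin: centre of its underside, z up.
- bottle: Loose slim white plastic bottle, upright: straight round body 40 mm in diameter up to a height of 54 mm, then a shoulder and a screw cap 28 mm in diameter; 76 mm high in all, about 80 g. Origin: centre of its underside, z up.
- jar: Loose wide, squat white plastic jar, upright: body 54 mm in diameter up to 36 mm, then a lid 56 mm in diameter; 54 mm high in all, about 120 g. Origin: centre of its underside, z up.
- long_tray: Matte black plastic packing tray fixed to the bench, 12 mm high, with a 4 mm wall and a flat brown cork floor 4 mm above its underside, open on top; long rectangle, outside 114 (x) x 60 (y) mm, inside 106 x 52 mm: the tray for the long carton, 8 mm of room all round. Origin: centre of its underside, z up.
- square_tray: Matte black plastic packing tray fixed to the bench, 12 mm high, with a 4 mm wall and a flat brown cork floor 4 mm above its underside, open on top; square, outside 78 x 78 mm, inside 70 x 70 mm: the tray for the square carton, 8 mm of room all round. Origin: centre of its underside, z up.
- small_round_tray: Matte black plastic packing tray fixed to the bench, 12 mm high, with a 4 mm wall and a flat brown cork floor 4 mm above its underside, open on top; the smaller of two round ones, 64 mm outside and 56 mm inside diameter: the tray for the bottle, 8 mm of room all round. Origin: centre of its underside, z up.
- large_round_tray: Matte black plastic packing tray fixed to the bench, 12 mm high, with a 4 mm wall and a flat brown cork floor 4 mm above its underside, open on top; the larger of two round ones, 80 mm outside and 72 mm inside diameter: the tray for the jar, 8 mm of room all round. Origin: centre of its underside, z up.
- beaker: Empty loose clear glass beaker, 50 mm in diameter at the rim and 62 mm high, standing among the other things. Not part of the order: leave it standing where it is. Origin: centre of its underside, z up.
There are look-alikes about, which are no part of the job. Leave any yellow look-alike of the long_carton alone. What is shaped like the jar but purple is not meant.

How it is judged:
By the outcome, as a careful person would: the job done as asked, in the order asked, and still so for the second after the job is handed in, with the robot touching nothing.
It also fails if it takes over 115 s, if anything falls off the work surface, if the arm or the gripper's body presses on something with over 40 N, if the wrist force passes 120 N, or if a joint passes its speed limit or range.

ROBOT

A 7-joint arm with a two-finger parallel gripper is mounted at the origin on the work surface. World frame = base frame: x ahead of the robot, y to its left, z up, the work surface at z = 0. Lengths are in m, angles in rad, forces in N, time in s.
With the tool pointing down it reaches from about 0.4 to 0.85 m from the base axis. Payload 10.4 kg.
Tool frame: the origin (TCP) lies on the centre line of the jaws, within the pads' length; the fingertips stand 17 mm ahead of it and the grasp point (between the pads) lies 2 mm behind it (manip.tcp_to_tips is the distance from the TCP to the fingertips, in m); z points along the fingers, x is the direction in which the jaws open and shut, and the axes are right-handed (so a half turn about z gives the same grasp; the last joint's range is limited). The gripper opens to 85 mm and grips with 20 to 120 N. Pads are 22 mm wide; open, the fingers measure 114 mm over their backs; the gripper's body (76 mm by 85 mm) begins 54 mm behind the grasp point. The pads swing forward as they close: fully open they stand 13 mm farther back than shut.
Start: joints at [1.104, 0.332, -0.065, 1.46, 0.022, 1.35, -0.088], TCP at [0.268, -0.564, 0.222] pointing down, gripper open.
Joint ranges: [-2.6, 2.6], [-0.5, 2.12], [-1.47, 1.34], [0.16, 2.42], [-1.27, 4.41], [0.06, 2.06], [-2.6, 2.6]. Speed limits (rad/s): [2.22, 2.22, 2.79, 2.79, 3.14, 3.14, 3.14].

INTERFACE

Orientations are given as a unit quaternion [x, y, z, w].
In Python, from workcell import manip gives the robot as it stands.
- The arm moves only by the shell command python3 -m pendant 'ROWS' [FORCE]. ROWS is JSON, a list of rows, each a list of 3 entries, a list of its own where there are three numbers: the shift along the world's x, y, z in cm, then the turn, a rotation vector about the world's x, y, z in degrees, then the closure in counts, from 0 (fully open) to 255 (shut). A call has 1 to 12 rows; each row shifts and turns the pose as measured when the row begins; what a row does not reach is not made up. A row lasts 1/8 s, in which the tool goes at most 62.5 mm and 10.7 degrees, less where a joint would pass 70% of its speed; a pose out of reach is approached as far as the arm can. A call is refused whole if a number of a shift passes 6.25 or a number of a turn 10.7, either way. A call with a gripper value outside its range is refused whole. The fingers move at their own pace and stop on an object; FORCE is the grip in N (left out, the last holds). Time passes only in rows, so rows that do not move let the fingers close. It gives the time, the measured TCP pose, the force and the opening at its end, in the units of the state.
- manip.get_obs(): the state, without advancing time (a new reading comes with each control period).
- manip.camera(name): name is "side" or "top" or "wrist"; returns a dict with "pixels" (384x512x3 uint8, red, green, blue), "range_z" (384x512 float32, m along the optical axis (not along the pixel's ray), 0 where there is no reading), "K" (3x3 intrinsics, pixels), "origin" and "rotation" of the camera in the world; the wrist camera has in their place "hand_eye" (4x4, takes a point from camera to tool coordinates, whose origin is the TCP and whose axes are the tool frame's). Camera axes: x right, y down, z forward; pixel columns grow to the right and rows downward; lengths in m; the calibration is good to about 2 mm. The wrist camera is an equidistant fisheye: a pixel r from the principal point sees the ray r / f radians off the axis. A picture is of the moment at which its call begins: read the wrist's pose just before it.
- manip.hand_in(): hands the job in, once; it reports no verdict.
The state is a dict: "clock": time; "joint_pos": joint angles; "joint_velocities": joint speeds; "tau": joint torques, N m; "position": TCP position; "ee_rot": TCP orientation; "ft_force": force on the tool from outside, world axes, zero at the start; "torque": the same for the moment, N m; "grip_width": opening from 0.0 (shut) to 1.0 (fully open).
Only numpy, scipy, OpenCV 4.12 (cv2) and the standard library are available. Lean on these libraries where they do the work, as an engineer would, in place of code of your own. Each camera call takes 0.05 s, during which the arm holds its last target.

## Working session

There is one attempt and no reset: what is moved stays moved. The work goes in short steps, Python scripts to look and compute and a shell command to move; the robot and the scene stay as the last step left them, time stands still between calls to the robot, and variables do not carry over. Pictures are saved under pics/ and viewed, and the job is handed in when it is done.

```bash
ls; mkdir -p pics
python3 - <<'E'
from workcell import manip
import cv2,numpy as np
print(manip.get_obs())
for n in("top","side"):
    c=manip.camera(n); cv2.imwrite(f"pics/{n}0.png",c["pixels"][:,:,::-1]); np.savez(f"{n}0.npz",**c)
    print(n,c["K"],c["origin"],c["rotation"])
E
```

```text
pics
{'clock': 0.0, 'joint_pos': array([ 1.10438627,  0.33285769, -0.06468323,  1.4609187 ,  0.02160028,
        1.34988495, -0.08851584]), 'joint_velocities': array([ 5.38049126e-04, -2.01391536e-03,  6.33919849e-04,  5.77044344e-04,
       -9.99594407e-04, -9.84164171e-05, -1.25417333e-03]), 'tau': array([ 6.45442396e-04, -6.25452590e+01,  4.96397016e-02, -3.91600871e+01,
        1.62680517e-02,  9.97643539e-03,  7.80812343e-06]), 'position': array([ 0.26819078, -0.564121  ,  0.22093554]), 'ee_rot': array([ 8.45391270e-01, -5.34147105e-01, -5.98084402e-04, -3.37369482e-04]), 'ft_force': array([ 0.55712683,  0.08660776, -0.38657223]), 'torque': array([-0.01180208, -0.00884408, -0.02160865]), 'grip_width': 0.9976760315695001}
top [[482.2222067    0.         258.13949152]
 [  0.         482.2222067  193.57224705]
 [  0.           0.           1.        ]] [0.24237865 0.07189312 1.25775021] [-0.65617185  0.74753918 -0.07599156  0.06963444]
side [[411.54686818   0.         253.16095295]
 [  0.         411.54686818 186.11224762]
 [  0.           0.           1.        ]] [0.4029761  0.69446223 0.75013121] [-0.0586867   0.92986418 -0.36235959  0.02457647]
```

View pics/top0.png

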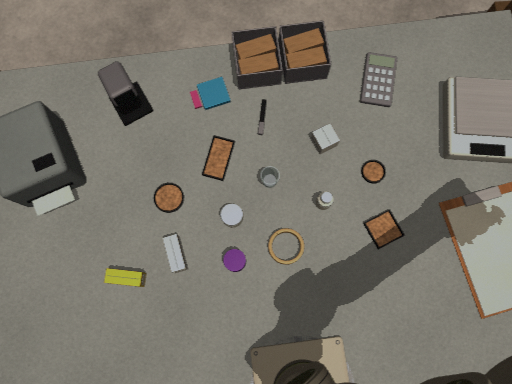

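View pics/side0.png

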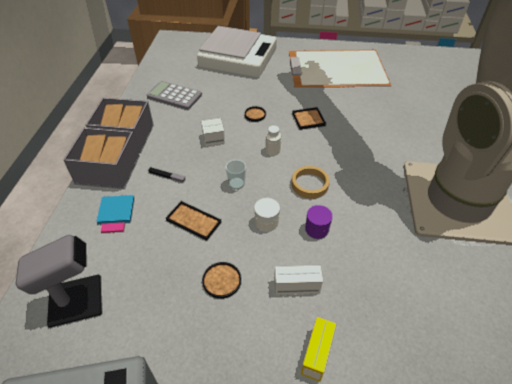

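Top view: white long carton at (174,252), with a yellow look-alike at (124,277). White jar at (232,214), with a purple look-alike at (234,260). Square carton (325,138), bottle (325,200), beaker (269,176). Trays: long (219,158), large round (168,198), small round (373,171), square (384,229). Next I'll measure these and make an enlarged crop.

```bash
cat > h.py <<'E'
import numpy as np,cv2
from scipy.spatial.transform import Rotation as R
def rot(c):
    r=np.asarray(c["rotation"]); return R.from_quat(r).as_matrix() if r.shape==(4,) else r
def cloud(c):
    z=c["range_z"]; K=c["K"]; v,u=np.mgrid[:384,:512]
    P=np.stack([(u-K[0,2])/K[0,0]*z,(v-K[1,2])/K[1,1]*z,z],-1)
    return P@rot(c).T+c["origin"]
def ray(c,uv,h):
    K=c["K"]; uv=np.atleast_2d(uv).astype(float)
    d=np.c_[(uv-[K[0,2],K[1,2]])/[K[0,0],K[1,1]],np.ones(len(uv))]@rot(c).T
    o=c["origin"]; return o+d*((h-o[2])/d[:,2])[:,None]
E
python3 - <<'E'
import numpy as np,cv2
from h import *
c=dict(np.load("top0.npz")); P=cloud(c); im=c["pixels"]; z=P[...,2]
crop=im[120:300,90:420]; cv2.imwrite("pics/crop0.png",cv2.resize(crop[:,:,::-1],None,fx=2.4,fy=2.4,interpolation=cv2.INTER_CUBIC))
print("bench z",np.median(z[220:240,60:100]))
hsv=cv2.cvtColor(im,cv2.COLOR_RGB2HSV)
for n,(u,v),h,hmin in [("long",(174,252),.05,.04),("square",(325,138),.048,.038),("bottlecap",(326,198),.076,.06),("jar",(232,214),.054,.04),("beaker",(269,176),.062,.01),("purple",(234,260),.054,.04),("yellow",(124,277),.05,.04)]:
    m=((z>hmin)&(z<.12)).astype(np.uint8)
    n_,L=cv2.connectedComponents(m); sub=L[v-6:v+7,u-6:u+7]; sub=sub[sub>0]
    if not len(sub): print(n,"none");continue
    l=np.bincount(sub).argmax(); mm=L==l
    pix=np.argwhere(mm)[:,::-1]; W=P[mm]; 
    xy=ray(c,pix,h)[:,:2]; (cx,cy),(a,b),ang=cv2.minAreaRect(xy.astype(np.float32)*1000)
    print(n,len(pix),"rect",round(cx,1),round(cy,1),round(a,1),round(b,1),round(ang,1),"mean",(xy.mean(0)*1000).round(1),"z",np.percentile(W[:,2],[5,50,95]).round(4))
# trays: dark rim or cork floor
cork=((hsv[...,0]<20)&(hsv[...,1]>90)).astype(np.uint8)
nn,L,S,C=cv2.connectedComponentsWithStats(cork)
for i in range(1,nn):
    if S[i,4]<200: continue
    pix=np.argwhere(L==i)[:,::-1]; xy=ray(c,pix,.004)[:,:2]*1000
    print("cork",C[i].round(1),S[i,4],[np.round(q,1) for q in cv2.minAreaRect(xy.astype(np.float32))])
for (u,v) in [(219,158),(168,198),(373,171),(384,229)]:
    dark=((im.max(2)<60)).astype(np.uint8); nn,L=cv2.connectedComponents(dark,connectivity=8)
    s=L[v-25:v+26,u-25:u+26]; s=s[s>0]; mm=L==np.bincount(s).argmax()
    pix=np.argwhere(mm)[:,::-1]; xy=ray(c,pix,.012)[:,:2]*1000
    print("rim",(u,v),len(pix),[np.round(q,1) for q in cv2.minAreaRect(xy.astype(np.float32))])
E
```

```text
bench z 0.00014251698912537414
long 533 rect 371.8 271.9 90.6 37.0 9.1 mean [371.6 271.9] z [0.0453 0.0499 0.0537]
square 425 rect 622.8 -150.9 55.6 57.8 19.6 mean [ 623.4 -151.7] z [0.043  0.0481 0.0518]
bottlecap 115 rect 456.5 -121.8 30.1 28.0 82.5 mean [ 456.7 -122.5] z [0.0617 0.076  0.0794]
jar 385 rect 448.4 118.3 53.2 53.9 83.0 mean [448.7 117.9] z [0.049  0.0535 0.0577]
beaker 221 rect 531.7 8.9 46.0 55.2 82.5 mean [535.8   8.6] z [0.0145 0.0482 0.0646]
purple 399 rect 334.0 124.4 52.2 54.2 82.9 mean [334.5 124.3] z [0.0501 0.0537 0.0577]
yellow 545 rect 328.4 401.6 92.3 35.9 76.4 mean [328.4 401.9] z [0.0456 0.0499 0.0539]
cork [304.9  49. ] 1308 [array([ 905.6, -141. ]), array([111.2, 113.8]), np.float64(0.8)]
cork [257.1  54.8] 1301 [array([904.2,  -5.1]), array([110.7, 114.1]), np.float64(2.3)]
cork [217.9 157.6] 766 [array([615.5, 138.4]), array([ 54.9, 109.7]), np.float64(66.8)]
cork [372.8 171.2] 347 [array([ 525.1, -268.5]), array([56.2, 55.6]), np.float64(80.1)]
cork [168.2 197.2] 587 [array([525.4, 280.6]), array([72.1, 70.4]), np.float64(82.5)]
cork [461.8 249. ] 731 [array([ 270.4, -484.1]), array([310.7,  82.2]), np.float64(10.2)]
cork [383.4 228.8] 757 [array([ 367.2, -267.6]), array([73.2, 74.7]), np.float64(20.0)]
cork [285.2 244.4] 307 [array([359.6,  -8.5]), array([87.4, 92. ]), np.float64(25.8)]
rim (219, 158) 176 [array([614.2, 138.1]), array([ 59.7, 115.3]), np.float64(66.9)]
rim (168, 198) 139 [array([522.4, 279.6]), array([76.9, 78. ]), np.float64(82.5)]
rim (373, 171) 124 [array([ 523.2, -266.4]), array([62. , 60.4]), np.float64(82.5)]
rim (384, 229) 234 [array([ 367.1, -267.4]), array([79.2, 83.1]), np.float64(20.0)]
```

View pics/crop0.png

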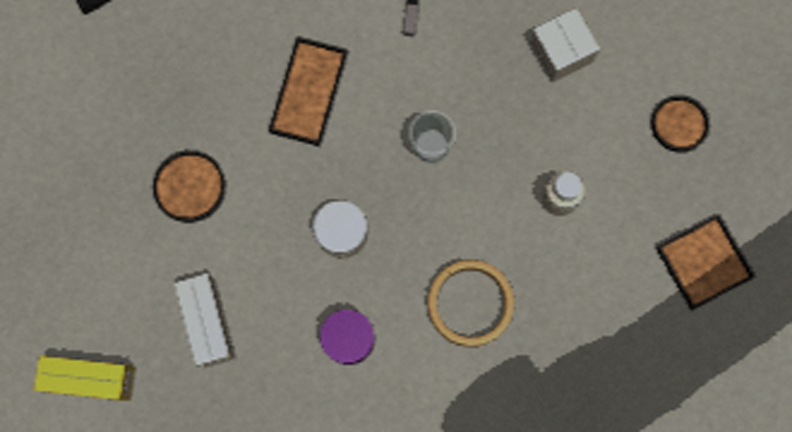

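The crop confirms the targets. The white long carton is beside the yellow one, the white jar sits above the purple one, and there is one square carton and one bottle. The four trays have distinct shapes and sizes. First I'll go to the long carton, arcing around in front of the base.

```bash
python3 -m pendant '[[[3.5,5.5,0],[0,0,10],0],[[3.5,5.5,0],[0,0,10],0],[[3.5,5.5,0],[0,0,10],0],[[3.5,5.5,0],[0,0,10],0],[[3.5,5.5,0],[0,0,10],0],[[3.5,5.5,0],[0,0,10],0],[[3,5.5,0],[0,0,10],0],[[0,6,0],[0,0,10],0],[[0,6,0],[0,0,10],0],[[0,6,0],[0,0,10],0]]' 30
```

```text
clock: 1.35
position: [0.4966, -0.0039, 0.2174]
ee_rot: [0.945, 0.327, -0.002, 0.001]
ft_force: [0.3, 0.3, 0.0]
grip_width: 0.999
```

```bash
cat > s.py <<'E'
from workcell import manip
import numpy as np
from scipy.spatial.transform import Rotation as R
o=manip.get_obs(); M=R.from_quat(o["ee_rot"]).as_matrix()
print("t",round(o["clock"],2),"pos mm",(o["position"]*1000).round(1),"jaw yaw",np.degrees(np.arctan2(M[1,0],M[0,0])).round(2),"zaxis",M[:,2].round(3),"grip",round(o["grip_width"],3),"F",o["ft_force"].round(1))
E
python3 -m pendant '[[[0,5.5,0],[0,0,10],0],[[-2,5.5,0],[0,0,10],0],[[-3.5,5.5,0],[0,0,10],0],[[-3.5,5.5,-3],[0,0,10],0],[[-3.5,5.5,-3],[0,0,10],0],[[0,0,-3],[0,0,10],0],[[0,0,0],[0,0,0],0]]'; python3 s.py
```

```text
clock: 2.22
position: [0.3776, 0.2626, 0.1343]
ee_rot: [0.639, 0.77, -0.0, 0.002]
ft_force: [-0.2, 0.3, 1.2]
grip_width: 1.002
t 2.23 pos mm [377.6 262.6 134.3] jaw yaw 100.63 zaxis [ 0.002 -0.003 -1.   ] grip 1.002 F [-0.2  0.3  1.2]
```

```bash
python3 -m pendant '[[[-0.6,0.9,0],[0,0,-1.5],0],[[0,0,0],[0,0,0],0]]'; python3 s.py
python3 - <<'E'
from workcell import manip
import cv2,numpy as np
c=manip.camera("wrist"); cv2.imwrite("pics/w1.png",c["pixels"][:,:,::-1]); np.savez("w1.npz",**c); print(c["K"],c["hand_eye"].round(3))
E
```

```text
clock: 2.48
position: [0.3725, 0.2715, 0.136]
ee_rot: [0.652, 0.758, -0.0, 0.002]
ft_force: [0.6, -0.5, -0.8]
grip_width: 0.999
t 2.48 pos mm [372.5 271.5 136. ] jaw yaw 98.55 zaxis [ 0.003 -0.002 -1.   ] grip 0.999 F [ 0.6 -0.5 -0.8]
[[297.31863964   0.         252.2302765 ]
 [  0.         297.31863964 187.16173411]
 [  0.           0.           1.        ]] [[ 1.    -0.002  0.    -0.001]
 [ 0.002  0.955  0.298 -0.078]
 [-0.001 -0.298  0.955 -0.153]
 [ 0.     0.     0.     1.   ]]
```

View pics/w1.png

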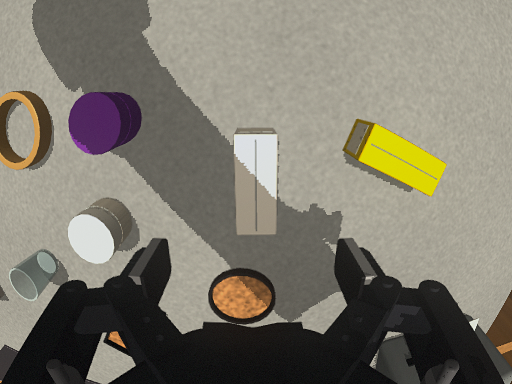

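The wrist view shows the white long carton at (256,182), centred between the fingers and aligned with them, and the yellow one clear of the jaws at (395,160). Descending.

```bash
python3 -m pendant '[[[0,0,-4],[0,0,0.4],0],[[0,0,-3],[0,0,0],0],[[0,0,-2.5],[0,0,0],0],[[0,0,0],[0,0,0],0]]'; python3 s.py
```

```text
clock: 3.02
position: [0.3778, 0.2687, 0.0416]
ee_rot: [0.654, 0.756, 0.002, 0.004]
ft_force: [0.5, 0.1, 0.6]
grip_width: 0.996
t 3.02 pos mm [377.8 268.7  41.6] jaw yaw 98.25 zaxis [ 0.008 -0.002 -1.   ] grip 0.996 F [0.5 0.1 0.6]
```

```bash
python3 -m pendant '[[[-0.6,0.4,-0.9],[0,0,0.8],0],[[0,0,0],[0,0,0],0],[[0,0,0],[0,0,0],120],[[0,0,0],[0,0,0],160],[[0,0,0],[0,0,0],200],[[0,0,0],[0,0,0],255],[[0,0,0],[0,0,0],255]]' 30; python3 s.py
```

```text
clock: 3.9
position: [0.3741, 0.2737, 0.0358]
ee_rot: [0.65, 0.76, 0.004, 0.005]
ft_force: [-0.4, 0.6, 0.0]
grip_width: 0.408
t 3.9 pos mm [374.1 273.7  35.8] jaw yaw 98.95 zaxis [ 0.013 -0.    -1.   ] grip 0.408 F [-0.4  0.6  0. ]
```

```bash
python3 -m pendant '[[[0,0,3],[0,-0.3,0],255],[[0,0,5],[0,-0.3,0],255],[[3,-1,3],[0,0,-6],255],[[5,-3,0],[0,0,-7],255],[[5,-3,0],[0,0,-7],255],[[5,-3,0],[0,0,-7],255],[[5,-3,0],[0,0,-5],255],[[1,-1,0],[0,0,0],255],[[0,0,0],[0,0,0],255]]'; python3 s.py
```

```text
clock: 5.03
position: [0.6194, 0.1276, 0.1478]
ee_rot: [0.838, 0.545, 0.004, 0.011]
ft_force: [-0.9, 0.2, -0.5]
grip_width: 0.405
t 5.03 pos mm [619.4 127.6 147.8] jaw yaw 66.04 zaxis [ 0.019 -0.014 -1.   ] grip 0.405 F [-0.9  0.2 -0.5]
```

```bash
cat >> s.py <<'E'
print("level turn deg",np.degrees(np.cross(M[:,2],[0,0,-1])).round(2))
E
python3 -m pendant '[[[-0.2,0.9,-2],[0.8,1.1,0.8],255],[[0,0,-2],[0,0,0],255],[[0,0,0],[0,0,0],255]]'; python3 s.py;  python3 - <<'E'
from workcell import manip
import cv2,numpy as np
c=manip.camera("wrist"); cv2.imwrite("pics/w2.png",c["pixels"][:,:,::-1])
E
```

```text
clock: 5.4
position: [0.6139, 0.1403, 0.1043]
ee_rot: [0.833, 0.554, -0.001, -0.002]
ft_force: [0.3, -0.1, 0.0]
grip_width: 0.404
t 5.4 pos mm [613.9 140.3 104.3] jaw yaw 67.23 zaxis [-0.004  0.001 -1.   ] grip 0.404 F [ 0.3 -0.1  0. ]
level turn deg [-0.08 -0.21 -0.  ]
```

View pics/w2.png

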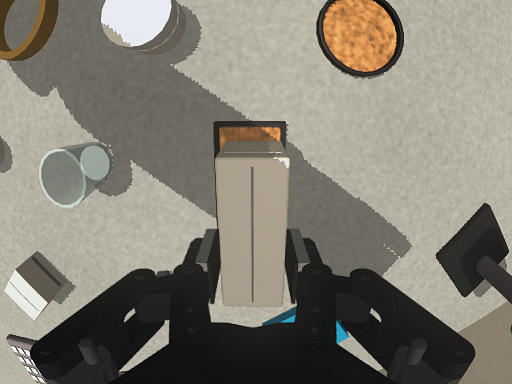

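The carton is held square at (252,230), aligned with the long tray rim at (250,130). Lowering in stages.

```bash
python3 -m pendant '[[[0.3,-0.3,-2.5],[0,0,-0.4],255],[[0,0,-2],[0,0,0],255],[[0,0,0],[0,0,0],255]]'; python3 s.py
```

```text
clock: 5.82
position: [0.6177, 0.1389, 0.0607]
ee_rot: [0.834, 0.551, 0.001, -0.001]
ft_force: [-0.0, -0.4, -0.7]
grip_width: 0.407
t 5.83 pos mm [617.7 138.9  60.7] jaw yaw 66.92 zaxis [ 0.     0.002 -1.   ] grip 0.407 F [-0.  -0.4 -0.7]
level turn deg [-0.13  0.01  0.  ]
```

```bash
python3 -m pendant '[[[0,-0.2,-1.3],[0,0,0],255],[[0,0,-0.6],[0,0,0],255],[[0,0,0],[0,0,0],255],[[0,0,0],[0,0,0],255]]'; python3 s.py;  python3 - <<'E'
from workcell import manip
import cv2,numpy as np
c=manip.camera("side"); cv2.imwrite("pics/s3.png",cv2.resize(c["pixels"][150:290,120:280,::-1],None,fx=4,fy=4))
E
```

```text
clock: 6.32
position: [0.6186, 0.1374, 0.0424]
ee_rot: [0.834, 0.551, 0.002, -0.0]
ft_force: [0.3, -0.2, -2.3]
grip_width: 0.405
t 6.33 pos mm [618.6 137.4  42.4] jaw yaw 66.94 zaxis [ 0.003  0.003 -1.   ] grip 0.405 F [ 0.3 -0.2 -2.3]
level turn deg [-0.17  0.15  0.  ]
```

View pics/s3.png

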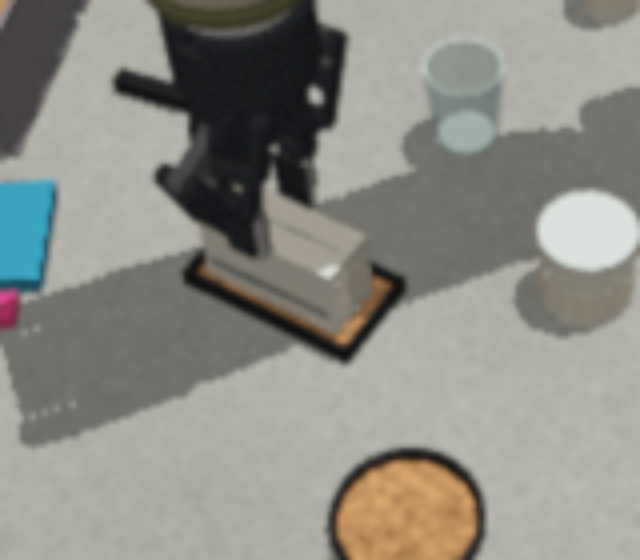

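The carton (crop about (285,270)) is inside the tray rim with cork showing at the near side and end. I'll lower it the last 2 mm and release.

```bash
python3 -m pendant '[[[0,0,-0.25],[0,0,0],255],[[0,0,-0.1],[0,0,0],255],[[0,0,0],[0,0,0],255]]'; python3 s.py
```

```text
clock: 6.75
position: [0.6191, 0.1377, 0.0401]
ee_rot: [0.834, 0.552, 0.002, -0.0]
ft_force: [0.3, 0.2, -0.2]
grip_width: 0.408
t 6.75 pos mm [619.1 137.7  40.1] jaw yaw 66.94 zaxis [ 0.004  0.003 -1.   ] grip 0.408 F [ 0.3  0.2 -0.2]
level turn deg [-0.17  0.23  0.  ]
```

```bash
python3 -m pendant '[[[0,0,0],[0,0,0],120],[[0,0,0],[0,0,0],90],[[0,0,0],[0,0,0],50],[[0,0,0],[0,0,0],0],[[0,0,0],[0,0,0],0],[[0,0,3],[0,0,0],0],[[0,0,5],[0,0,0],0],[[0,0,3],[0,0,0],0],[[0,0,0],[0,0,0],0]]'; python3 s.py;  python3 - <<'E'
from workcell import manip
import cv2,numpy as np
c=manip.camera("side"); cv2.imwrite("pics/s4.png",cv2.resize(c["pixels"][150:290,120:280,::-1],None,fx=4,fy=4))
E
```

```text
clock: 7.88
position: [0.6184, 0.1376, 0.1525]
ee_rot: [0.834, 0.552, 0.002, -0.0]
ft_force: [0.2, 0.0, -0.4]
grip_width: 1.0
t 7.88 pos mm [618.4 137.6 152.5] jaw yaw 66.96 zaxis [ 0.003  0.003 -1.   ] grip 1.0 F [ 0.2  0.  -0.4]
level turn deg [-0.18  0.17  0.  ]
```

View pics/s4.png

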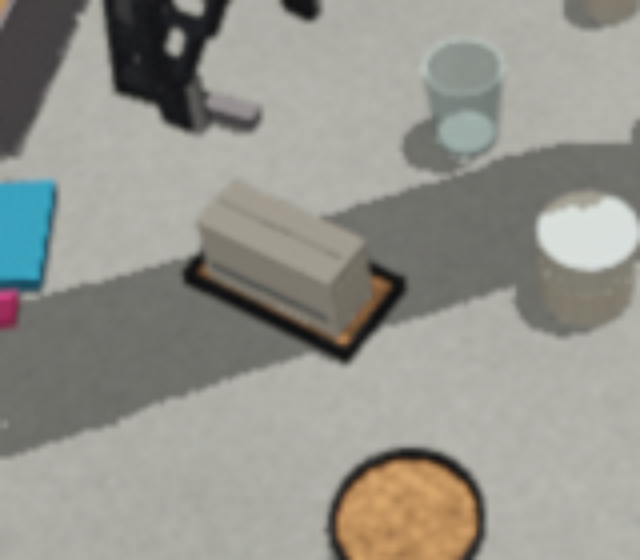

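The long carton stands flat in its tray. Next is the square carton.

```bash
python3 -m pendant '[[[0,-5,0],[0,0,-9],0],[[0,-6,0],[0,0,-9.5],0],[[0,-6,0],[0,0,-9.5],0],[[0,-6,0],[0,0,-9.5],0],[[0.5,-5,0],[0,0,-9.5],0],[[0,0,0],[0,0,0],0]]'; python3 s.py
```

```text
clock: 8.68
position: [0.6164, -0.1514, 0.1421]
ee_rot: [0.987, 0.161, -0.003, -0.002]
ft_force: [0.5, 1.1, 0.9]
grip_width: 0.998
t 8.68 pos mm [ 616.4 -151.4  142.1] jaw yaw 18.5 zaxis [-0.006  0.004 -1.   ] grip 0.998 F [0.5 1.1 0.9]
level turn deg [-0.23 -0.35 -0.  ]
```

```bash
python3 -m pendant '[[[0.7,0,-1],[-0.2,-0.3,1.2],0],[[0,0,-3],[0,0,0],0],[[0,0,0],[0,0,0],0]]'; python3 s.py;  python3 - <<'E'
from workcell import manip
import cv2,numpy as np
c=manip.camera("wrist"); cv2.imwrite("pics/w5.png",c["pixels"][:,:,::-1])
E
```

```text
clock: 9.05
position: [0.6231, -0.1474, 0.0974]
ee_rot: [0.984, 0.176, -0.002, -0.002]
ft_force: [0.3, 1.1, -0.3]
grip_width: 1.004
t 9.05 pos mm [ 623.1 -147.4   97.4] jaw yaw 20.25 zaxis [-0.004  0.003 -1.   ] grip 1.004 F [ 0.3  1.1 -0.3]
level turn deg [-0.15 -0.22 -0.  ]
```

View pics/w5.png

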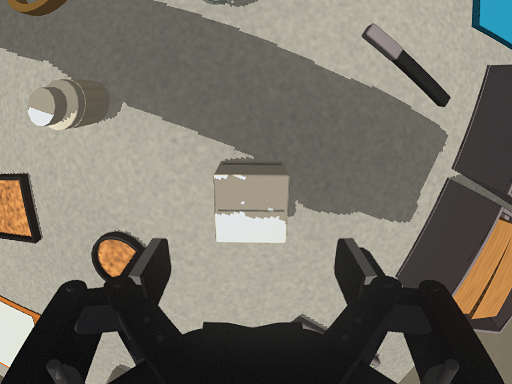

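The square carton at (251,208) is centred between the fingers at (155,265) and (350,265), and square to them.

```bash
python3 -m pendant '[[[0,-0.4,-3],[0,0,-0.4],0],[[0,0,-2.3],[0,0,0],0],[[0,0,0],[0,0,0],0],[[0,0,0],[0,0,0],0]]'; python3 s.py
```

```text
clock: 9.6
position: [0.6281, -0.1482, 0.0504]
ee_rot: [0.984, 0.176, 0.003, -0.0]
ft_force: [0.3, -0.1, 0.8]
grip_width: 1.003
t 9.6 pos mm [ 628.1 -148.2   50.4] jaw yaw 20.24 zaxis [ 0.006  0.002 -1.   ] grip 1.003 F [ 0.3 -0.1  0.8]
level turn deg [-0.1   0.34  0.  ]
```

```bash
python3 -m pendant '[[[-0.6,-0.3,-1.9],[0,0.4,-0.6],0],[[-0.1,-0.1,-0.3],[0,0,0],0],[[0,0,0],[0,0,0],0]]'; python3 s.py
```

```text
clock: 9.98
position: [0.6216, -0.1526, 0.029]
ee_rot: [0.985, 0.17, 0.001, -0.0]
ft_force: [0.3, 0.6, 0.4]
grip_width: 1.001
t 9.97 pos mm [ 621.6 -152.6   29. ] jaw yaw 19.61 zaxis [ 0.001  0.001 -1.   ] grip 1.001 F [0.3 0.6 0.4]
level turn deg [-0.05  0.06  0.  ]
```

```bash
python3 -m pendant '[[[0,0,0.2],[0,0,0],60],[[0,0,0],[0,0,0],80],[[0,0,0],[0,0,0],110],[[0,0,0],[0,0,0],150],[[0,0,0],[0,0,0],255],[[0,0,0],[0,0,0],255]]'; python3 s.py
```

```text
clock: 10.72
position: [0.6223, -0.1527, 0.0321]
ee_rot: [0.985, 0.17, 0.001, -0.0]
ft_force: [-0.3, -0.0, 0.9]
grip_width: 0.612
t 10.72 pos mm [ 622.3 -152.7   32.1] jaw yaw 19.62 zaxis [ 0.002  0.001 -1.   ] grip 0.612 F [-0.3 -0.   0.9]
level turn deg [-0.03  0.14  0.  ]
```

```bash
python3 -m pendant '[[[0,0,3],[0,0,0],255],[[0,0,5],[0,0,0],255],[[-3,-1,4],[0,0,0],255],[[-5,-2.5,0],[0,0,0],255],[[-5,-2.5,0],[0,0,0],255],[[-5,-2.5,0],[0,0,0],255],[[-5,-2.5,0],[0,0,0],255],[[-2.3,-0.8,0],[0,0,0.3],255],[[0,0,0],[0,0,0],255]]'; python3 s.py
```

```text
clock: 11.85
position: [0.3595, -0.272, 0.1542]
ee_rot: [0.985, 0.173, 0.001, -0.0]
ft_force: [0.1, 0.3, -1.5]
grip_width: 0.618
t 11.85 pos mm [ 359.5 -272.   154.2] jaw yaw 19.91 zaxis [ 0.001  0.001 -1.   ] grip 0.618 F [ 0.1  0.3 -1.5]
level turn deg [-0.05  0.06  0.  ]
```

```bash
python3 -m pendant '[[[0.7,0.3,-3],[0,0,0],255],[[0,0,-4],[0,0,0],255],[[0,0,-2],[0,0,0],255],[[0,0,0],[0,0,0],255]]'; python3 s.py
```

```text
clock: 12.35
position: [0.3705, -0.2671, 0.0627]
ee_rot: [0.985, 0.174, 0.002, 0.0]
ft_force: [0.3, -1.2, -0.2]
grip_width: 0.614
t 12.35 pos mm [ 370.5 -267.1   62.7] jaw yaw 20.09 zaxis [ 0.005  0.    -1.   ] grip 0.614 F [ 0.3 -1.2 -0.2]
level turn deg [-0.    0.26  0.  ]
```

```bash
python3 -m pendant '[[[-0.4,-0.2,-1.5],[0,0.3,0],255],[[-0.1,0,-0.6],[0,0,0],255],[[0,0,0],[0,0,0],255],[[0,0,0],[0,0,0],255]]'; python3 s.py;  python3 - <<'E'
from workcell import manip
import cv2,numpy as np
for n,s in(("top",np.s_[180:280,330:440,::-1]),("side",np.s_[80:180,250:370,::-1])):
    c=manip.camera(n); cv2.imwrite(f"pics/{n}6.png",cv2.resize(c["pixels"][s],None,fx=5,fy=5))
a=cv2.imread("pics/top6.png");b=cv2.imread("pics/side6.png"); cv2.imwrite("pics/c6.png",cv2.resize(np.hstack([a,b]),None,fx=.69,fy=.69))
E
```

```text
clock: 12.85
position: [0.3671, -0.2696, 0.0424]
ee_rot: [0.985, 0.175, 0.001, 0.001]
ft_force: [-0.1, 0.2, -0.3]
grip_width: 0.613
t 12.85 pos mm [ 367.1 -269.6   42.4] jaw yaw 20.14 zaxis [ 0.001 -0.002 -1.   ] grip 0.613 F [-0.1  0.2 -0.3]
level turn deg [0.09 0.09 0.  ]
```

View pics/c6.png

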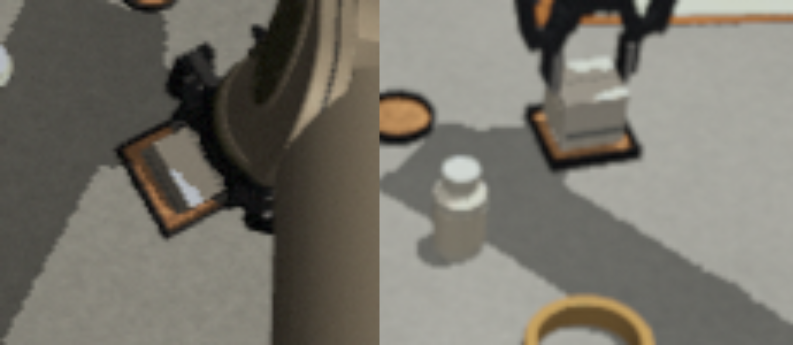

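The carton hangs within the rim in both views: side panel (590,110), with cork visible left, right and front. Lowering the last 6 mm.

```bash
python3 -m pendant '[[[-0.1,0,-0.5],[0,0,0],255],[[0,0,-0.1],[0,0,0],255],[[0,0,0],[0,0,0],255]]'; python3 s.py
```

```text
clock: 13.32
position: [0.3662, -0.2698, 0.0363]
ee_rot: [0.985, 0.175, 0.001, 0.001]
ft_force: [-0.2, -0.1, -0.9]
grip_width: 0.613
t 13.32 pos mm [ 366.2 -269.8   36.3] jaw yaw 20.13 zaxis [ 0.002 -0.002 -1.   ] grip 0.613 F [-0.2 -0.1 -0.9]
level turn deg [0.13 0.12 0.  ]
```

```bash
python3 -m pendant '[[[0,0,0],[0,0,0],80],[[0,0,0],[0,0,0],50],[[0,0,0],[0,0,0],20],[[0,0,0],[0,0,0],0],[[0,0,0],[0,0,0],0],[[0,0,3],[0,0,0],0],[[0,0,5],[0,0,0],0],[[2,4,3],[0,0,0],0],[[3,5,0],[0,0,0],0],[[0,0,0],[0,0,0],0]]'; python3 s.py;  python3 - <<'E'
from workcell import manip
import cv2,numpy as np
for n,s in(("top",np.s_[180:280,330:440,::-1]),("side",np.s_[80:180,250:370,::-1])):
    c=manip.camera(n); cv2.imwrite(f"pics/{n}7.png",cv2.resize(c["pixels"][s],None,fx=5,fy=5))
a=cv2.imread("pics/top7.png");b=cv2.imread("pics/side7.png"); cv2.imwrite("pics/c7.png",cv2.resize(np.hstack([a,b]),None,fx=.69,fy=.69))
E
```

```text
clock: 14.58
position: [0.4175, -0.1771, 0.1507]
ee_rot: [0.985, 0.174, 0.002, 0.001]
ft_force: [-0.7, -1.0, -0.4]
grip_width: 0.999
t 14.57 pos mm [ 417.5 -177.1  150.7] jaw yaw 20.01 zaxis [ 0.004 -0.002 -1.   ] grip 0.999 F [-0.7 -1.  -0.4]
level turn deg [0.12 0.25 0.  ]
```

View pics/c7.png

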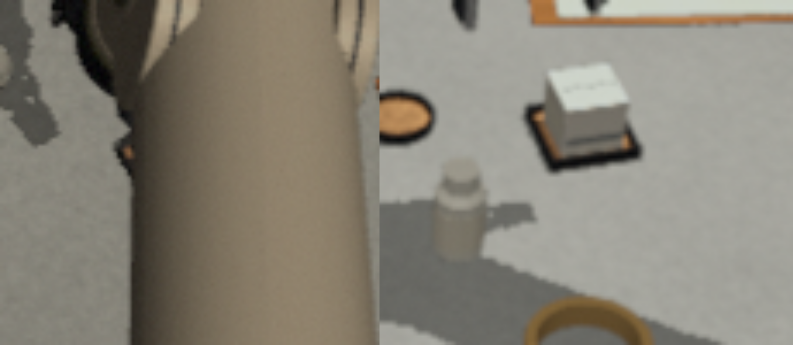

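The square carton is flat in its tray (side panel at (587,110)). Now the bottle.

```bash
python3 -m pendant '[[[3.9,5.5,0],[0.1,0.2,0],0],[[0,0,0],[0,0,0],0],[[0,0,-2],[0,0,0],0],[[0,0,0],[0,0,0],0]]'; python3 s.py;  python3 - <<'E'
from workcell import manip
import cv2,numpy as np
c=manip.camera("wrist"); cv2.imwrite("pics/w8.png",c["pixels"][:,:,::-1])
E
```

```text
clock: 15.18
position: [0.4501, -0.1341, 0.1285]
ee_rot: [0.986, 0.167, -0.002, 0.0]
ft_force: [-0.9, -0.9, 0.6]
grip_width: 1.002
t 15.18 pos mm [ 450.1 -134.1  128.5] jaw yaw 19.22 zaxis [-0.004 -0.001 -1.   ] grip 1.002 F [-0.9 -0.9  0.6]
level turn deg [ 0.08 -0.2   0.  ]
```

View pics/w8.png

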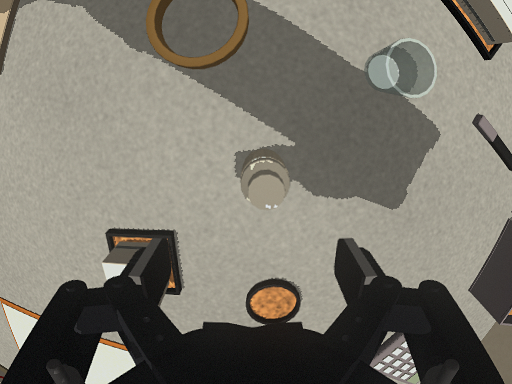

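The bottle at (266,185) is slightly right of the jaw centre (column 253), which matches the remaining 12 mm of shift.

```bash
python3 -m pendant '[[[0.7,1.2,0],[0,0,0],0],[[0,0,0],[0,0,0],0],[[0,0,-2],[0,0,0],0],[[0,0,-2],[0,0,0],0],[[0,0,0],[0,0,0],0]]'; python3 s.py
```

```text
clock: 15.85
position: [0.4594, -0.1231, 0.0913]
ee_rot: [0.986, 0.166, 0.0, 0.002]
ft_force: [-0.5, 0.4, 0.1]
grip_width: 0.997
t 15.85 pos mm [ 459.4 -123.1   91.3] jaw yaw 19.09 zaxis [ 0.001 -0.004 -1.   ] grip 0.997 F [-0.5  0.4  0.1]
level turn deg [0.23 0.08 0.  ]
```

```bash
python3 -m pendant '[[[-0.3,0.1,-2.5],[0.2,0,0],0],[[-0.1,0,-2],[0,0,0],0],[[0,0,-1],[0,0,0],0],[[0,0,0],[0,0,0],0]]'; python3 s.py
```

```text
clock: 16.35
position: [0.4579, -0.1231, 0.039]
ee_rot: [0.986, 0.166, 0.003, 0.002]
ft_force: [0.5, 0.1, 0.1]
grip_width: 0.998
t 16.35 pos mm [ 457.9 -123.1   39. ] jaw yaw 19.07 zaxis [ 0.006 -0.003 -1.   ] grip 0.998 F [0.5 0.1 0.1]
level turn deg [0.15 0.35 0.  ]
```

```bash
python3 -m pendant '[[[-0.1,0,-0.6],[0.1,0.3,0],0],[[0,0,0],[0,0,0],60],[[0,0,0],[0,0,0],90],[[0,0,0],[0,0,0],120],[[0,0,0],[0,0,0],150],[[0,0,0],[0,0,0],200],[[0,0,0],[0,0,0],255],[[0,0,0],[0,0,0],255]]' 25; python3 s.py
```

```text
clock: 17.35
position: [0.4584, -0.1237, 0.0349]
ee_rot: [0.986, 0.166, 0.001, 0.001]
ft_force: [-0.1, 0.1, 0.9]
grip_width: 0.449
t 17.35 pos mm [ 458.4 -123.7   34.9] jaw yaw 19.06 zaxis [ 0.003 -0.002 -1.   ] grip 0.449 F [-0.1  0.1  0.9]
level turn deg [0.13 0.19 0.  ]
```

```bash
python3 -m pendant '[[[0,0,3],[0,0,0],255],[[0,0,5],[0,0,0],255],[[1.7,-3.5,2],[0,0,0],255],[[2,-4.5,0],[0,0,0],255],[[2,-4.5,0],[0,0,0],255],[[1,-2,0],[0,0,0],255],[[0,0,0],[0,0,0],255]]'; python3 s.py
```

```text
clock: 18.23
position: [0.5259, -0.2726, 0.1375]
ee_rot: [0.986, 0.166, 0.001, 0.001]
ft_force: [-0.4, 0.8, -0.6]
grip_width: 0.448
t 18.23 pos mm [ 525.9 -272.6  137.5] jaw yaw 19.17 zaxis [ 0.003 -0.003 -1.   ] grip 0.448 F [-0.4  0.8 -0.6]
level turn deg [0.15 0.15 0.  ]
```

```bash
python3 -m pendant '[[[0,0.4,-3],[0.1,0.1,0],255],[[-0.1,0,-3],[0,0,0],255],[[-0.1,0,-1.5],[0,0,0],255],[[0,0,0],[0,0,0],255]]'; python3 s.py
```

```text
clock: 18.73
position: [0.5233, -0.2647, 0.0609]
ee_rot: [0.986, 0.168, 0.0, -0.0]
ft_force: [0.4, 0.2, -0.2]
grip_width: 0.45
t 18.73 pos mm [ 523.3 -264.7   60.9] jaw yaw 19.33 zaxis [ 0.001  0.001 -1.   ] grip 0.45 F [ 0.4  0.2 -0.2]
level turn deg [-0.03  0.04  0.  ]
```

```bash
python3 -m pendant '[[[0.2,-0.4,-1],[0,0,0],255],[[0,0,-0.4],[0,0,0],255],[[0,0,0],[0,0,0],255],[[0,0,0],[0,0,0],255]]'; python3 s.py;  python3 - <<'E'
from workcell import manip
import cv2,numpy as np
for n,s in(("top",np.s_[120:220,320:430,::-1]),("side",np.s_[60:160,200:320,::-1])):
    c=manip.camera(n); cv2.imwrite(f"pics/{n}9.png",cv2.resize(c["pixels"][s],None,fx=5,fy=5))
a=cv2.imread("pics/top9.png");b=cv2.imread("pics/side9.png"); cv2.imwrite("pics/c9.png",cv2.resize(np.hstack([a,b]),None,fx=.69,fy=.69))
E
```

```text
clock: 19.23
position: [0.527, -0.2693, 0.0487]
ee_rot: [0.986, 0.168, 0.002, 0.001]
ft_force: [-0.9, -0.1, -0.5]
grip_width: 0.45
t 19.23 pos mm [ 527.  -269.3   48.7] jaw yaw 19.33 zaxis [ 0.004 -0.001 -1.   ] grip 0.45 F [-0.9 -0.1 -0.5]
level turn deg [0.07 0.23 0.  ]
```

View pics/c9.png

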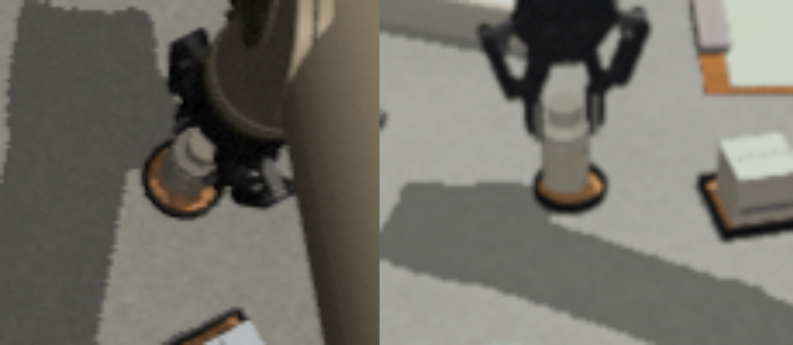

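The bottle is centred over the small round tray in both views: top panel (187,170), side panel (567,160). Lowering it the last 9 mm.

```bash
python3 -m pendant '[[[-0.2,0.1,-0.6],[0,0.2,0],255],[[0,0,-0.2],[0,0,0],255],[[0,0,0],[0,0,0],255]]'; python3 s.py
```

```text
clock: 19.7
position: [0.5248, -0.2682, 0.0402]
ee_rot: [0.986, 0.168, 0.0, 0.001]
ft_force: [0.2, -0.4, -1.0]
grip_width: 0.453
t 19.7 pos mm [ 524.8 -268.2   40.2] jaw yaw 19.34 zaxis [ 0.    -0.001 -1.   ] grip 0.453 F [ 0.2 -0.4 -1. ]
level turn deg [0.08 0.02 0.  ]
```

```bash
python3 -m pendant '[[[0,0,-0.1],[0,0,0],255],[[0,0,0],[0,0,0],110],[[0,0,0],[0,0,0],80],[[0,0,0],[0,0,0],40],[[0,0,0],[0,0,0],0],[[0,0,0],[0,0,0],0],[[0,0,3],[0,0,0],0],[[0,0,5],[0,0,0],0],[[0,0,4],[0,0,0],0],[[-1,5,0],[0,0,0],0],[[-1,5,0],[0,0,0],0],[[0,0,0],[0,0,0],0]]'; python3 s.py;  python3 - <<'E'
from workcell import manip
import cv2,numpy as np
for n,s in(("top",np.s_[120:220,320:430,::-1]),("side",np.s_[60:160,200:320,::-1])):
    c=manip.camera(n); cv2.imwrite(f"pics/{n}10.png",cv2.resize(c["pixels"][s],None,fx=5,fy=5))
a=cv2.imread("pics/top10.png");b=cv2.imread("pics/side10.png"); cv2.imwrite("pics/c10.png",cv2.resize(np.hstack([a,b]),None,fx=.69,fy=.69))
E
```

```text
clock: 21.2
position: [0.5042, -0.1655, 0.1636]
ee_rot: [0.986, 0.168, 0.001, 0.001]
ft_force: [0.6, 0.1, 0.2]
grip_width: 0.999
t 21.2 pos mm [ 504.2 -165.5  163.6] jaw yaw 19.3 zaxis [ 0.002 -0.001 -1.   ] grip 0.999 F [0.6 0.1 0.2]
level turn deg [0.09 0.14 0.  ]
```

View pics/c10.png

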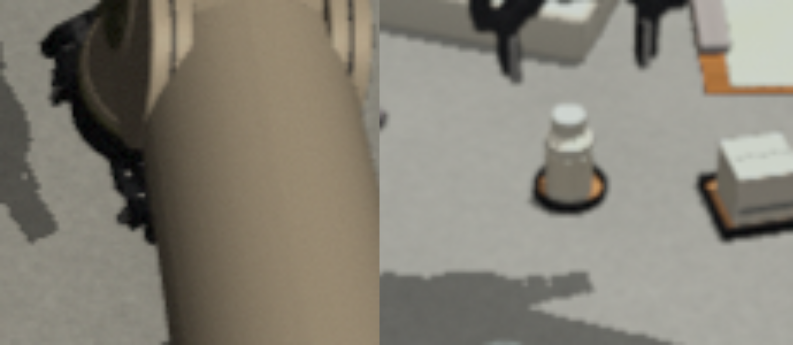

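The bottle is upright in its tray (side panel (570,155)). Now the jar.

```bash
python3 -m pendant '[[[-1,5,0],[0,0,8],0],[[-1,6,0],[0,0,8],0],[[-1.2,6,0],[0,0,8],0],[[-1.2,6,0],[0,0,8],0],[[-1,5,0],[0,0,8],0],[[0,0,0],[0,0,0],0],[[0,0,-3],[0,0,0],0],[[0,0,0],[0,0,0],0]]'; python3 s.py;  python3 - <<'E'
from workcell import manip
import cv2,numpy as np
c=manip.camera("wrist"); cv2.imwrite("pics/w11.png",c["pixels"][:,:,::-1])
E
```

```text
clock: 22.3
position: [0.4523, 0.107, 0.1329]
ee_rot: [0.87, 0.494, 0.003, 0.001]
ft_force: [1.2, 0.2, 0.1]
grip_width: 1.0
t 22.3 pos mm [452.3 107.  132.9] jaw yaw 59.2 zaxis [ 0.005  0.002 -1.   ] grip 1.0 F [1.2 0.2 0.1]
level turn deg [-0.09  0.28  0.  ]
```

View pics/w11.png

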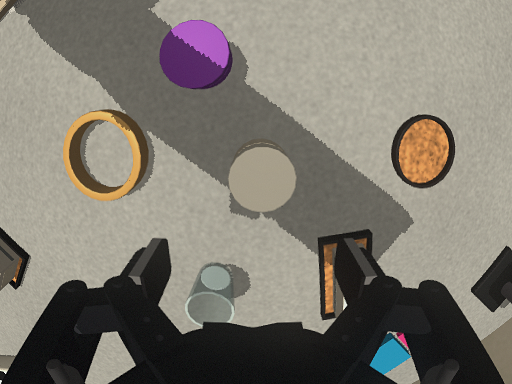

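The white jar is at (262,179) between the fingers; the purple look-alike is well off at (195,55). I'll make the remaining 11 mm shift, then descend.

```bash
python3 -m pendant '[[[-0.4,1.1,-1],[0,0.3,0],0],[[0,0,0],[0,0,0],0],[[0,0,-2],[0,0,0],0],[[0,0,0],[0,0,0],0]]'; python3 s.py
```

```text
clock: 22.85
position: [0.4513, 0.1178, 0.1057]
ee_rot: [0.87, 0.492, 0.003, 0.0]
ft_force: [-0.1, -0.4, 0.0]
grip_width: 1.0
t 22.85 pos mm [451.3 117.8 105.7] jaw yaw 58.97 zaxis [ 0.005  0.002 -1.   ] grip 1.0 F [-0.1 -0.4  0. ]
level turn deg [-0.12  0.27  0.  ]
```

```bash
python3 -m pendant '[[[-0.3,0,-2.5],[0,0.3,0],0],[[-0.1,0,-2],[0,0,0],0],[[0,0,-1],[0,0,0],0],[[0,0,0],[0,0,0],0]]'; python3 s.py
```

```text
clock: 23.35
position: [0.45, 0.118, 0.0532]
ee_rot: [0.871, 0.492, 0.002, -0.0]
ft_force: [0.1, 0.4, -0.7]
grip_width: 0.999
t 23.35 pos mm [450.  118.   53.2] jaw yaw 58.92 zaxis [ 0.004  0.002 -1.   ] grip 0.999 F [ 0.1  0.4 -0.7]
level turn deg [-0.14  0.24  0.  ]
```

```bash
python3 -m pendant '[[[-0.2,0,-1.4],[0,0.2,0],0],[[0,0,0],[0,0,0],0],[[0,0,0],[0,0,0],60],[[0,0,0],[0,0,0],80],[[0,0,0],[0,0,0],120],[[0,0,0],[0,0,0],200],[[0,0,0],[0,0,0],255],[[0,0,0],[0,0,0],255]]' 30; python3 s.py
```

```text
clock: 24.35
position: [0.4545, 0.1113, 0.0496]
ee_rot: [0.872, 0.489, 0.001, 0.008]
ft_force: [-6.9, -7.6, 30.3]
grip_width: 0.204
t 24.35 pos mm [454.5 111.3  49.6] jaw yaw 58.55 zaxis [ 0.009 -0.013 -1.   ] grip 0.204 F [-6.9 -7.6 30.3]
level turn deg [0.74 0.54 0.  ]
```

The closure is wrong: opening 0.20 and 30 N upward on the tool. I'll look before moving.

Run:
```python
from workcell import manip
import cv2,numpy as np
c=manip.camera("wrist"); a=c["pixels"][80:384,60:460,::-1]
c=manip.camera("side"); b=c["pixels"][140:260,180:340,::-1]
cv2.imwrite("pics/c12.png",np.hstack([cv2.resize(a,(395,300)),cv2.resize(b,(400,300))]))
```

```text
(no output)
```

View pics/c12.png

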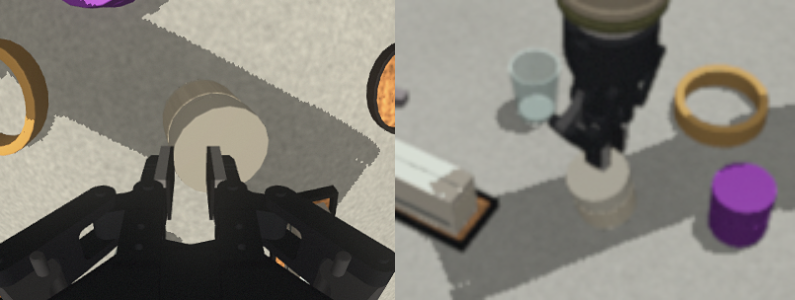

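The fingers slid up over the lid and now rest on it: the grip was too high. I'll lift off gently, open, then re-measure the jar.

```bash
python3 -m pendant '[[[0,0,0.5],[0,0,0],200],[[0,0,1],[0,0,0],200],[[0,0,3],[0,0,0],0],[[0,0,5],[0,0,0],0],[[0,0,0],[0,0,0],0]]'; python3 s.py;python3 - <<'E'
from workcell import manip
import cv2,numpy as np
c=manip.camera("wrist"); a=c["pixels"][80:384,60:460,::-1]
c=manip.camera("side"); b=c["pixels"][140:260,180:340,::-1]
cv2.imwrite("pics/c13.png",np.hstack([cv2.resize(a,(395,300)),cv2.resize(b,(400,300))]))
E
```

```text
clock: 25.08
position: [0.455, 0.112, 0.1495]
ee_rot: [0.872, 0.489, 0.002, 0.008]
ft_force: [0.4, -1.0, -0.8]
grip_width: 0.842
t 25.07 pos mm [455.  112.  149.5] jaw yaw 58.6 zaxis [ 0.011 -0.012 -1.   ] grip 0.842 F [ 0.4 -1.  -0.8]
level turn deg [0.68 0.65 0.  ]
```

View pics/c13.png

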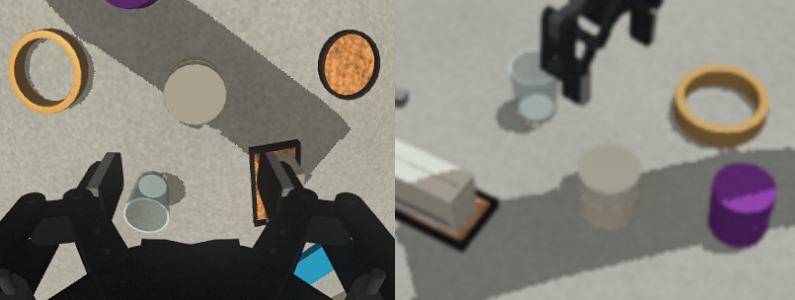

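```bash
python3 s.py
cat > jar.py <<'E'
from workcell import manip
import cv2,numpy as np
from h import *
o=manip.get_obs(); Rt=R.from_quat(o["ee_rot"]).as_matrix()
c=manip.camera("wrist"); z=c["range_z"]; K=c["K"]; v,u=np.mgrid[:384,:512]
dx=(u-K[0,2])/K[0,0]; dy=(v-K[1,2])/K[1,1]; r=np.hypot(dx,dy)+1e-9; t=np.tan(np.minimum(r,1.4))
Pc=np.stack([dx/r*t*z,dy/r*t*z,z],-1); H=c["hand_eye"]
Pw=(Pc@H[:3,:3].T+H[:3,3])@Rt.T+o["position"]
def fit(P,n,h0,h1):
    m=(P[...,2]>h0)&(P[...,2]<h1)&(np.hypot(P[...,0]-.449,P[...,1]-.118)<.05)
    q=P[m][:,:2]*1000
    if len(q)<30: print(n,len(q));return
    (cx,cy),rad=cv2.minEnclosingCircle(q.astype(np.float32)); b=cv2.minAreaRect(q.astype(np.float32))
    print(n,len(q),"circle",round(cx,1),round(cy,1),round(rad,1),"mean",q.mean(0).round(1),"rect",np.round(b[0],1),np.round(b[1],1),"z",np.percentile(P[m][:,2],[10,50,90]).round(4))
fit(Pw,"wrist",.045,.065)
for n in("side","top"): fit(cloud(manip.camera(n)),n,.045,.065)
E
python3 jar.py
```

```text
t 25.18 pos mm [453.1 111.1 146.3] jaw yaw 58.58 zaxis [ 0.006 -0.013 -1.   ] grip 0.995 F [-0.1  0.7 -0.1]
level turn deg [0.72 0.36 0.  ]
wrist 3214 circle 449.5 118.3 28.2 mean [448.1 118.8] rect [449.1 117.7] [54.9 55.6] z [0.0542 0.0552 0.0561]
side 448 circle 451.1 119.3 29.2 mean [450.6 122.6] rect [450.7 119.6] [55.5 54.2] z [0.0505 0.054  0.0558]
top 0
```

The jar is unmoved at about (449,118), upright. I'll re-approach lower, at TCP z of about 30 mm, and close in checked steps.

```bash
python3 -m pendant '[[[-0.4,0.7,-2],[0.7,0.4,0],0],[[0,0,-2],[0,0,0],0],[[0,0,-2],[0,0,0],0],[[0,0,-2],[0,0,0],0],[[0,0,0],[0,0,0],0]]'; python3 s.py
```

```text
clock: 25.95
position: [0.445, 0.1183, 0.0587]
ee_rot: [0.872, 0.49, -0.005, -0.003]
ft_force: [-0.1, 0.1, 0.5]
grip_width: 0.999
t 25.95 pos mm [445.  118.3  58.7] jaw yaw 58.67 zaxis [-0.011  0.001 -1.   ] grip 0.999 F [-0.1  0.1  0.5]
level turn deg [-0.08 -0.65 -0.  ]
```

```bash
python3 -m pendant '[[[0.4,0,-1.5],[0,-0.6,0],0],[[0,0,-1.2],[0,0,0],0],[[0,0,0],[0,0,0],0],[[0,0,0],[0,0,0],0]]'; python3 s.py
```

```text
clock: 26.45
position: [0.4497, 0.1186, 0.0307]
ee_rot: [0.872, 0.49, 0.001, -0.001]
ft_force: [-0.2, 0.4, 0.2]
grip_width: 0.999
t 26.45 pos mm [449.7 118.6  30.7] jaw yaw 58.67 zaxis [ 0.     0.002 -1.   ] grip 0.999 F [-0.2  0.4  0.2]
level turn deg [-0.1   0.02  0.  ]
```

```bash
python3 -m pendant '[[[0,0,0],[0,0,0],50],[[0,0,0],[0,0,0],70],[[0,0,0],[0,0,0],90],[[0,0,0],[0,0,0],100],[[0,0,0],[0,0,0],110]]' 25; python3 s.py
```

```text
clock: 27.08
position: [0.4503, 0.1186, 0.0318]
ee_rot: [0.872, 0.49, 0.001, -0.0]
ft_force: [0.0, 0.5, -0.6]
grip_width: 0.638
t 27.07 pos mm [450.3 118.6  31.8] jaw yaw 58.67 zaxis [ 0.002  0.001 -1.   ] grip 0.638 F [ 0.   0.5 -0.6]
level turn deg [-0.08  0.11  0.  ]
```

```bash
python3 -m pendant '[[[0,0,0],[0,0,0],130],[[0,0,0],[0,0,0],180],[[0,0,0],[0,0,0],180],[[0,0,0.5],[0,0,0],180],[[0,0,1],[0,0,0],180],[[0,0,0],[0,0,0],180]]' 30; python3 s.py;python3 - <<'E'
from workcell import manip
import cv2,numpy as np
c=manip.camera("wrist"); a=c["pixels"][80:384,60:460,::-1]
c=manip.camera("side"); b=c["pixels"][140:260,180:340,::-1]
cv2.imwrite("pics/c14.png",np.hstack([cv2.resize(a,(395,300)),cv2.resize(b,(400,300))]))
E
```

```text
clock: 27.82
position: [0.4502, 0.1186, 0.0477]
ee_rot: [0.872, 0.49, 0.001, -0.0]
ft_force: [-0.5, 0.3, -1.2]
grip_width: 0.639
t 27.82 pos mm [450.2 118.6  47.7] jaw yaw 58.68 zaxis [ 0.002  0.002 -1.   ] grip 0.639 F [-0.5  0.3 -1.2]
level turn deg [-0.09  0.1   0.  ]
```

View pics/c14.png

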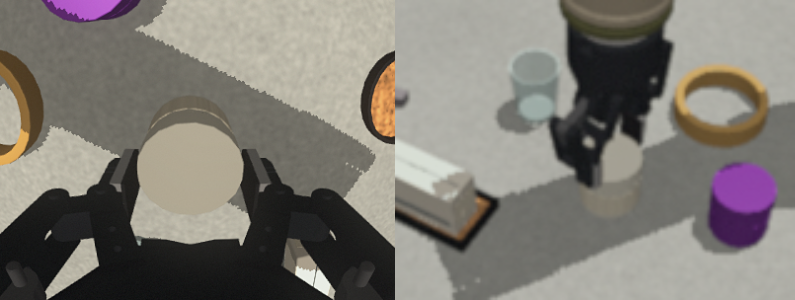

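The jar is held upright between the pads (wrist panel (190,160)), at an opening that matches the lid. Carrying it to the large round tray.

```bash
python3 -m pendant '[[[0,0,3],[0,0,0],180],[[0,0,4],[0,0,0],180],[[2,4,1],[0,0,0],180],[[2,5,0],[0,0,0],180],[[2,4.5,0],[0,0,0],180],[[1.5,2.5,0],[0,0,0],180],[[0,0,0],[0,0,0],180]]'; python3 s.py
```

```text
clock: 28.8
position: [0.5263, 0.2805, 0.1279]
ee_rot: [0.873, 0.487, -0.0, 0.0]
ft_force: [0.3, 0.2, -1.2]
grip_width: 0.639
t 28.8 pos mm [526.3 280.5 127.9] jaw yaw 58.28 zaxis [-0.001 -0.001 -1.   ] grip 0.639 F [ 0.3  0.2 -1.2]
level turn deg [ 0.04 -0.03  0.  ]
```

```bash
python3 -m pendant '[[[-0.1,0,-3],[0,0,0],180],[[-0.1,0,-2.5],[0,0,0],180],[[0,0,-1.5],[0,0,0],180],[[0,0,0],[0,0,0],180]]'; python3 s.py
```

```text
clock: 29.3
position: [0.5237, 0.278, 0.0554]
ee_rot: [0.874, 0.486, -0.001, 0.001]
ft_force: [-0.3, 0.6, -1.0]
grip_width: 0.635
t 29.3 pos mm [523.7 278.   55.4] jaw yaw 58.2 zaxis [-0.002 -0.003 -1.   ] grip 0.635 F [-0.3  0.6 -1. ]
level turn deg [ 0.14 -0.09  0.  ]
```

```bash
python3 -m pendant '[[[0.1,0.2,-0.8],[0.1,-0.1,0],180],[[0,0,0],[0,0,0],180],[[0,0,0],[0,0,0],180]]'; python3 s.py;  python3 - <<'E'
from workcell import manip
import cv2,numpy as np
for n,s in(("top",np.s_[150:250,115:225,::-1]),("side",np.s_[220:320,160:280,::-1])):
    c=manip.camera(n); cv2.imwrite(f"pics/{n}15.png",cv2.resize(c["pixels"][s],None,fx=5,fy=5))
a=cv2.imread("pics/top15.png");b=cv2.imread("pics/side15.png"); cv2.imwrite("pics/c15.png",cv2.resize(np.hstack([a,b]),None,fx=.69,fy=.69))
E
```

```text
clock: 29.68
position: [0.526, 0.2803, 0.0488]
ee_rot: [0.874, 0.486, 0.001, 0.001]
ft_force: [-0.1, 0.5, -1.0]
grip_width: 0.633
t 29.68 pos mm [526.  280.3  48.8] jaw yaw 58.16 zaxis [ 0.003  0.    -1.   ] grip 0.633 F [-0.1  0.5 -1. ]
level turn deg [-0.02  0.16  0.  ]
```

View pics/c15.png

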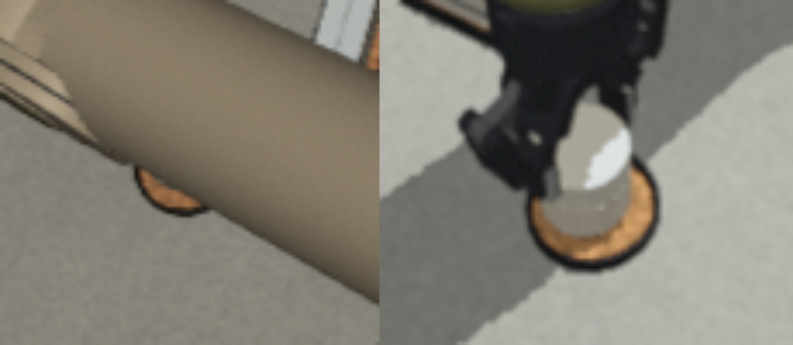

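The jar is over the tray with cork showing all round it (side panel, jar (590,180) in rim (593,210)). Lowering.

```bash
python3 -m pendant '[[[-0.1,0,-0.8],[0,0.1,0],180],[[0,0,-0.3],[0,0,0],180],[[0,0,0],[0,0,0],180]]'; python3 s.py
```

```text
clock: 30.15
position: [0.5248, 0.2802, 0.037]
ee_rot: [0.874, 0.486, 0.0, 0.0]
ft_force: [0.1, -0.2, -1.2]
grip_width: 0.636
t 30.15 pos mm [524.8 280.2  37. ] jaw yaw 58.16 zaxis [ 0.001  0.    -1.   ] grip 0.636 F [ 0.1 -0.2 -1.2]
level turn deg [-0.01  0.05  0.  ]
```

```bash
python3 -m pendant '[[[0,0,-0.1],[0,0,0],180],[[0,0,0],[0,0,0],80],[[0,0,0],[0,0,0],55],[[0,0,0],[0,0,0],20],[[0,0,0],[0,0,0],0],[[0,0,0],[0,0,0],0],[[0,0,3],[0,0,0],0],[[0,0,5],[0,0,0],0],[[0,0,5],[0,0,0],0],[[0,-5,2],[0,0,-10],0],[[0,-6,0],[0,0,-10],0],[[0,-6,0],[0,0,-10],0]]'; python3 s.py
```

```text
clock: 31.65
position: [0.5229, 0.1117, 0.1916]
ee_rot: [0.971, 0.241, 0.002, -0.002]
ft_force: [1.7, -0.6, 0.1]
grip_width: 1.001
t 31.65 pos mm [522.9 111.7 191.6] jaw yaw 27.89 zaxis [ 0.003  0.004 -1.   ] grip 1.001 F [ 1.7 -0.6  0.1]
level turn deg [-0.25  0.18  0.  ]
```

```bash
python3 -m pendant '[[[0,-6,0],[0,0,-10],0],[[0,-6,0],[0,0,-10],0],[[0,-6,0],[0,0,-10],0],[[0,-6,0],[0,0,-10],0],[[0,-6,0],[0,0,-10],0],[[-1,-6,0],[0,0,-10],0],[[-3,-6,0],[0,0,-10],0],[[-3,-6,0],[0,0,-10],0],[[-4,-5,0],[0,0,-10],0],[[-4,-5,0],[0,0,0],0],[[-4,-5,0],[0,0,0],0],[[0,0,0],[0,0,0],0]]'; python3 s.py;  python3 - <<'E'
from workcell import manip
import cv2,numpy as np
for n in("top","side"):
    c=manip.camera(n); cv2.imwrite(f"pics/{n}16.png",c["pixels"][:,:,::-1]); np.savez(f"{n}16.npz",**c)
E
```

```text
clock: 33.15
position: [0.3337, -0.5225, 0.1932]
ee_rot: [0.84, -0.542, 0.004, 0.003]
ft_force: [0.4, 0.2, -0.7]
grip_width: 1.0
t 33.15 pos mm [ 333.7 -522.5  193.2] jaw yaw -65.63 zaxis [ 0.004 -0.01  -1.   ] grip 1.0 F [ 0.4  0.2 -0.7]
level turn deg [0.59 0.21 0.  ]
```

View pics/top16.png

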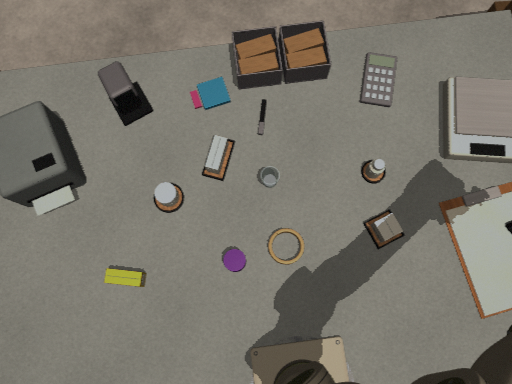

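View pics/side16.png

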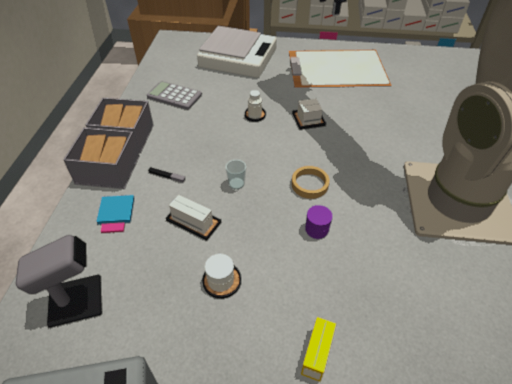

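All four items are in their trays: long carton (217,155), jar (166,195), bottle (375,170), square carton (385,229). The beaker at (269,176) and both look-alikes look untouched. Next, a numeric check.

Run:
```python
import numpy as np,cv2
from h import *
T=dict(long=(.615,.138,.054),square=(.3671,-.2675,.052),bottle=(.5245,-.2675,.08),jar=(.5245,.280,.058),beaker=(.5338,.0088,.062))
for cam in("top","side"):
  c=dict(np.load(cam+"16.npz")); P=cloud(c); z=P[...,2]
  for n,(x,y,h) in T.items():
    m=(z>h-.008)&(z<h+.008)&(np.hypot(P[...,0]-x,P[...,1]-y)<.065)
    q=ray(c,np.argwhere(m)[:,::-1],h)[:,:2]*1000; b=cv2.minAreaRect(q.astype(np.float32))
    W=P[m]; A=np.c_[W[:,:2]-W[:,:2].mean(0),np.ones(len(W))]; s=np.linalg.lstsq(A,W[:,2],rcond=None)[0]
    print(cam,n,len(q),"off tray",np.round(np.array(b[0])-np.array([x,y])*1000,1),np.round(b[1],1),round(b[2],1),"ztop",np.median(W[:,2]).round(4),"slope deg",np.degrees(s[:2]).round(1))
```

```text
top long 477 off tray [1.3 0.5] [37.1 91.1] 67.9 ztop 0.054 slope deg [-0.2  0.1]
top square 469 off tray [ 0.2 -1.4] [53.2 56.3] 18.8 ztop 0.052 slope deg [-0.5 -0.6]
top bottle 99 off tray [-0.9  0.2] [25.2 26.6] 79.8 ztop 0.0796 slope deg [4.4 0.1]
top jar 381 off tray [ 1.4 -1.9] [53.5 55. ] 84.6 ztop 0.0579 slope deg [0.7 1.4]
top beaker 89 off tray [ 1.8 -0.4] [46.  47.4] 82.5 ztop 0.0612 slope deg [-0.2  1.5]
side long 603 off tray [-0.3  5.6] [40.8 94.5] 67.5 ztop 0.054 slope deg [-0.7 -2.9]
side square 274 off tray [0.  3.8] [57.2 63.2] 20.3 ztop 0.0517 slope deg [ 0.  -2.5]
side bottle 68 off tray [-0.9  7.3] [25.2 33.2] 7.0 ztop 0.0796 slope deg [-1.7 -8.6]
side jar 618 off tray [0.2 2. ] [54.8 57.9] 7.2 ztop 0.0582 slope deg [ 0.6 -2. ]
side beaker 139 off tray [-0.6  5. ] [47.4 54.2] 9.9 ztop 0.0597 slope deg [0.  0.6]
```

The tops are at nominal height plus the 4 mm floor, so everything sits flat, and the top-camera offsets are under 2.5 mm. Handing in.

```bash
python3 -c "
from workcell import manip
print(manip.hand_in())"
```

```text
the job is handed in; nothing more can be done
None
```

I packed the long carton, square carton, bottle and jar, in that order, each into its matching tray, and handed the job in at about 33 s.

**Jar grasp failure:** The first jar grasp failed. The fingers slid up over the lid and the force reading at the end of that move was about 30 N, below the 40 N limit. I don't know the peak in between. The jar stayed upright and in place, so I gripped it again lower and placed it.

**Last checks:**
- **Top camera:** All four items are within 2.5 mm of their tray centres. Their tops are 4 mm above nominal height, so they sit flat on the cork. The beaker is still standing within 2 mm of its first position.
- **Look-alikes:** The yellow carton and purple jar look unmoved in the pictures. I did not re-measure them.
- **Disagreement:** The side camera put the items 2 to 7 mm further along y, and also shifted the unmoved beaker by 5 mm. I put this down to its masks including side faces. Some fitted slopes were also a few degrees off, most of all on the small bottle cap (up to 8.6°), which I read as mask-edge noise.

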